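# Seat the weighing bowl, tare, add the sample vial

### The arm

A 6-joint arm with a two-finger parallel gripper is mounted at the origin on a cart in front of the work surface, level with it; the furniture and walls round the work are solid. World frame = base frame: x ahead of the robot, y to its left, z up, the work surface at z = 0. Lengths are in m, angles in rad, forces in N, time in s.
With the tool pointing down it reaches from about 0.25 to 0.775 m from the base axis. Payload 4 kg.
Tool frame: the origin (TCP) lies midway between the tips of the shut fingers; the grasp point (between the pads) lies 19 mm behind it; z points along the fingers, x is the direction in which the jaws open and shut, and the axes are right-handed (so a half turn about z gives the same grasp; the last joint's range is limited). The gripper opens to 94 mm and grips with 3 to 60 N. Pads are 16 mm wide; open, the fingers measure 119 mm over their backs; the gripper's body (75 mm by 177 mm) begins 78 mm behind the grasp point.
Start: joints at [-1.43, 0.087, 1.371, -0, 1.684, -0.103], TCP at [0.133, -0.534, 0.206] pointing down, gripper open.
Joint ranges: [-3.1, 3.1], [-0.76, 2.03], [0.27, 2.55], [-1.08, 4.22], [0.17, 2.65], [-2.57, 2.57]. Speed limits (rad/s): [2.79, 2.79, 3.14, 3.14, 3.14, 3.14].

### API

Orientations are given as [roll, pitch, yaw] about the fixed x, y, z axes, in that order (R = Rz(yaw) Ry(pitch) Rx(roll)).
In Python, from bench import * gives the robot as it stands.
- The arm moves only by the tool send_rows, never from a script. Its argument "rows" is one flat list of numbers, 7 for each row, row after row: the shift along the world's x, y, z in mm, then the turn, a rotation vector about the world's x, y, z in degrees, then the opening, from 0 (shut) to 1 (fully open). A call has exactly 8 rows; each row shifts and turns the commanded pose from where the row before left it; what a row does not reach is not made up. A row lasts 1/8 s, in which the tool goes at most 62.5 mm and 10.7 degrees, less where a joint would pass 70% of its speed; a pose out of reach is approached as far as the arm can. A call is refused whole if a number of a shift passes 62.5 or a number of a turn 10.7, either way. A call with a gripper value outside its range is refused whole. The fingers move at their own pace and stop on an object; the grip force is fixed at half the most. Time passes only in rows, so rows that do not move let the fingers close, or fill a call up. It gives the time, the measured TCP pose, the force and the opening at its end, in the units of the state.
- get_obs(): the state, without advancing time (a new reading comes with each control period).
- snapshot(name): name is "side" or "top" or "wrist"; returns a dict with "color" (420x560x3 uint8, red, green, blue), "intrinsics" (3x3 intrinsics, pixels), "rvec" (rotation vector, rad) and "tvec" (3), from world to camera coordinates, as OpenCV has them; the wrist camera has in their place "T_tool_cam" (4x4, takes a point from camera to tool coordinates, whose origin is the TCP and whose axes are the tool frame's). Camera axes: x right, y down, z forward; pixel columns grow to the right and rows downward; lengths in m; the calibration is good to about 2 mm. The wrist camera is an equidistant fisheye: a pixel r from the principal point sees the ray r / f radians off the axis. A picture is of the moment at which its call begins: read the wrist's pose just before it. There is no depth.
- close_job(): hands the job in, once; it reports no verdict.
The state is a dict: "time": time; "joint_positions": joint angles; "qvel": joint speeds; "joint_torque": joint torques, N m; "tool_pos": TCP position; "ee_rot": TCP orientation; "wrist_force": force on the tool from outside, world axes, zero at the start; "wrist_torque": the same for the moment, N m; "width": finger opening in m.
Only numpy, scipy, OpenCV 4.12 (cv2) and the standard library are available. Lean on these libraries where they do the work, as an engineer would, in place of code of your own. Each camera call takes 0.05 s, during which the arm holds its last target.

### The job

Get the balance ready and load the sample: set the empty steel bowl into the collar on the balance pan, turning it under light pressure until its three lugs drop into the collar's gaps and it sits fully home, and let go of it. With only the empty bowl on the pan and nothing touching it, press the blue tare key down to its stop and release it; then stand the grey-capped vial upright in the bowl, gently and without dropping it. The balance is delicate: never push on it anywhere with more than 15 N, and leave the two black-capped vials standing where they are.

Things in the scene. Friction and masses are not known exactly. Their poses are not given: they have to be found in the camera images.
- balance: Top-loading laboratory balance, fixed; white casing 240 x 180 x 66 mm, tilted display up to 70 mm high near the front. Origin under its centre on the bench, x axis from its front (keypad, towards the robot) to its back, z up. The round steel pan, 116 mm across, lies 34 mm behind the centre; pressed, it sinks about 0.12 mm per newton. No point of the balance may take more than 15 N.
- seat (a point): Centre of the pan's upper face inside the collar, 80 mm above the bench: where the bowl's origin lies when fully home. Fixed to the casing, axes as the balance (it does not turn with the pan).
- collar_top (a point): Centre of the collar's top, 12 mm above the pan; does not turn with the pan. Collar bore 62.6 mm, outside 77 mm, cut into three arcs by three 13 mm gaps 120 degrees apart, open down to the pan. The pan turns stiffly (0.15 N m; a bowl pressed over 5 N may drag it), so the gaps stand up to 29 degrees either way from the balance's +x axis and from 120 and 240 degrees to it; this turn is not measured.
- tare_top (a point): Centre of the upper face of the tare key when released, 60.5 mm above the bench, fixed to the casing (does not move with the key). Axes as the balance.
- tare (a joint): Wide blue tare key, 18 x 36 mm, at the front right of the balance's keypad; its travel in m: 0 released, 0.0045 fully down at its stop. Pressed straight down; its spring takes about 1.5 N to start and 6 N at the stop.
- bowl: Empty straight-walled round steel weighing bowl, loose, 60 mm outside, 36 mm high, inside 55 mm across, inner floor 7 mm above its underside; about 120 g. Origin at the centre of its underside, z up. The underside's edge is bevelled 4.5 mm at 45 degrees to find the collar's bore (1.3 mm play all round).
- bowl_lugs (a point): On the bowl's axis 6 mm above its underside: level of the undersides of its three lugs (8 mm wide, 6 mm high, reaching 36 mm from the axis), which lie along the bowl's x axis and 120 and 240 degrees from it. With lugs riding on the collar's arcs the bowl is centred but 6 mm too high; with lugs over the gaps (4 degrees of play either way) it sinks those 6 mm.
- vial_grey: Sample vial with a light grey screw cap, 23 mm across, 51 mm high, 18 g, standing; origin at the centre of its underside, z up.
- vial_yellow: Bystander: vial with black cap and yellowish contents, 23 mm across, 51 mm high, origin at the centre of its underside.
- vial_clear: Bystander: vial with black cap and clear contents, 23 mm across, 51 mm high, origin at the centre of its underside.
Mind the look-alikes: they are no part of the job. What is shaped like the vial_grey but purple or red is not meant.

How it is judged:
By the outcome, as a careful person would: the job done as asked, in the order asked, and still so for the second after the job is handed in, with the robot touching nothing.
It also fails if it takes over 67 s, if anything falls off the work surface, if the arm or the gripper's body presses on something with over 40 N, if the wrist force passes 120 N, or if a joint passes its speed limit or range.

## Working session

There is one attempt and no reset: what is moved stays moved. The work goes in short steps, Python scripts to look and compute and a tool call to move; the robot and the scene stay as the last step left them, time stands still between calls to the robot, and variables do not carry over. Pictures are saved under pics/ and viewed, and the job is handed in when it is done.

Besides the shell and the picture viewer there is one more tool, called after "Call:" by a JSON object that holds its "fn" and its "kwargs". send_rows: Moves the arm, as the interface text tells. Its arguments: {"type":"object","properties":{"rows":{"type":"array","items":{"type":"number"}}},"required":["rows"]}

```bash
ls; mkdir -p pics; python3 - <<'E'
from bench import *
import cv2
o=get_obs();print(o)
for n in("side","top","wrist"):
    s=snapshot(n);cv2.imwrite(f"pics/a_{n}.png",s["color"][:,:,::-1]);print(n,{k:v for k,v in s.items() if k!="color"})
E
```

```text
pics
{'time': 0.0, 'joint_positions': array([-1.43010838e+00,  8.79151052e-02,  1.37220168e+00, -5.75730149e-06,
        1.68359173e+00, -1.03079747e-01]), 'qvel': array([ 0.00205263,  0.00092517, -0.00131904,  0.0014553 , -0.00192229,
       -0.00115473]), 'joint_torque': array([ 2.62820686e-03, -3.40177488e+01, -3.02424467e+01,  7.18975905e-02,
        3.28538648e-02, -1.65645274e-04]), 'tool_pos': array([ 0.13267778, -0.53320929,  0.20435265]), 'ee_rot': array([-3.14138063e+00,  2.10521627e-03, -1.32702905e+00]), 'wrist_force': array([ 0.30185159, -0.03050072, -0.54287397]), 'wrist_torque': array([ 0.05744646, -0.04272276,  0.03482774]), 'width': 0.09382063765986788}
side {'intrinsics': array([[394.59891575,   0.        , 283.19324912],
       [  0.        , 394.59891575, 214.78446272],
       [  0.        ,   0.        ,   1.        ]]), 'rvec': array([ 2.11799061, -0.26909606,  0.14828902]), 'tvec': array([-0.44278423,  0.09196198,  0.9146281 ])}
top {'intrinsics': array([[487.912604  ,   0.        , 284.07719255],
       [  0.        , 487.912604  , 208.23181232],
       [  0.        ,   0.        ,   1.        ]]), 'rvec': array([ 2.171079  , -2.1160092 ,  0.18644675]), 'tvec': array([-0.08057944,  0.46326741,  1.15711644])}
wrist {'intrinsics': array([[325.1922621 ,   0.        , 275.45876017],
       [  0.        , 325.1922621 , 211.50746951],
       [  0.        ,   0.        ,   1.        ]]), 'T_tool_cam': array([[ 9.99999696e-01,  4.45805819e-04,  6.40236983e-04,
        -1.25656281e-04],
       [-6.06648691e-04,  9.60336908e-01,  2.78841632e-01,
        -8.28920940e-02],
       [-4.90533983e-04, -2.78841936e-01,  9.60336886e-01,
        -1.79879165e-01],
       [ 0.00000000e+00,  0.00000000e+00,  0.00000000e+00,
         1.00000000e+00]])}
```

View pics/a_top.png

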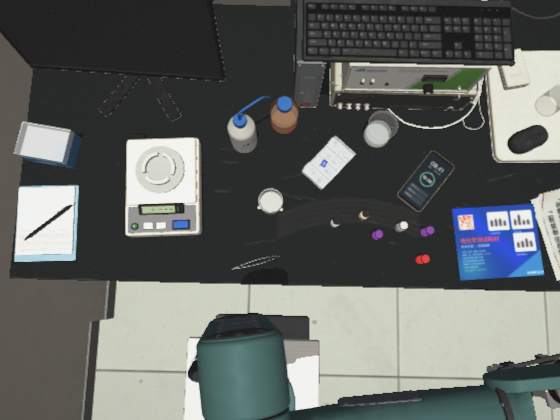

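View pics/a_side.png

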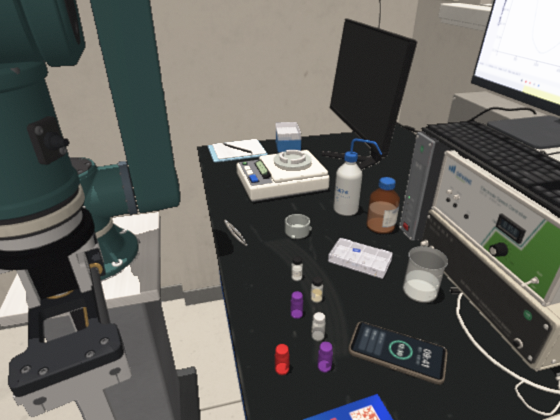

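View pics/a_wrist.png

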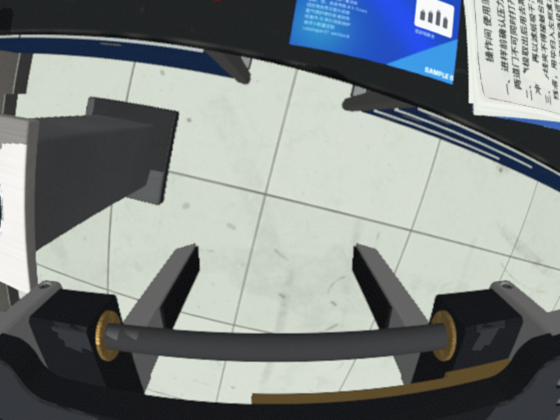

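```bash
python3 - <<'E'
import cv2,numpy as np
t=cv2.imread("pics/a_top.png");s=cv2.imread("pics/a_side.png")
r=lambda im,x,y,w,h,k:cv2.resize(im[y:y+h,x:x+w],None,fx=k,fy=k,interpolation=cv2.INTER_CUBIC)
a=r(t,115,130,100,110,5.4)[:594];cv2.imwrite("pics/b1.png",a)
cv2.imwrite("pics/b2.png",r(t,240,170,200,110,4))
cv2.imwrite("pics/b3.png",r(s,220,200,150,150,4))
E
```

```text
(no output)
```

View pics/b1.png

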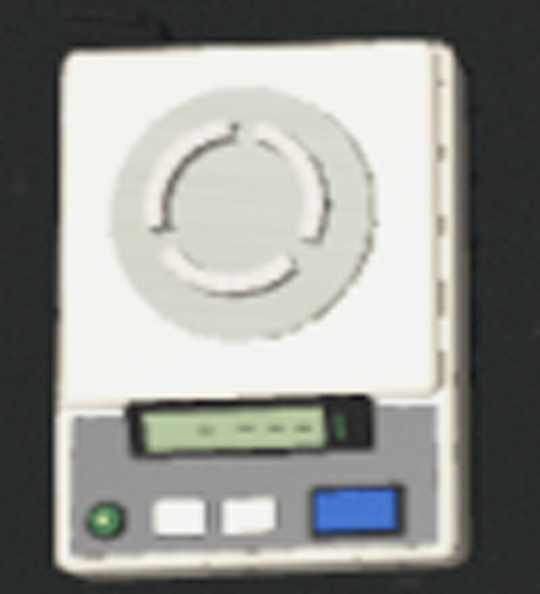

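View pics/b2.png

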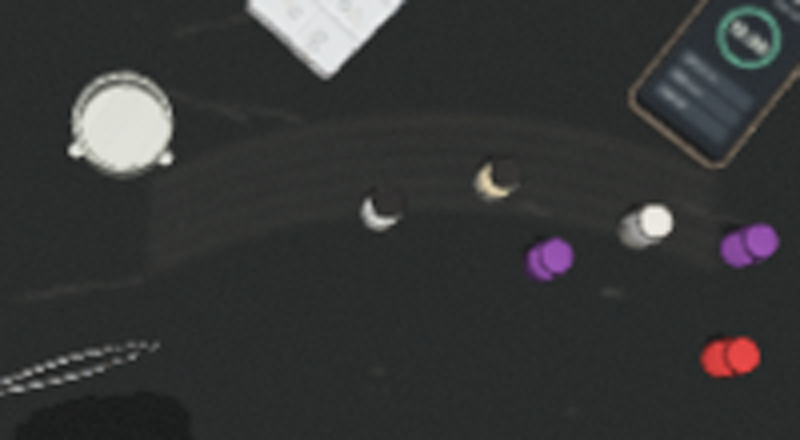

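View pics/b3.png

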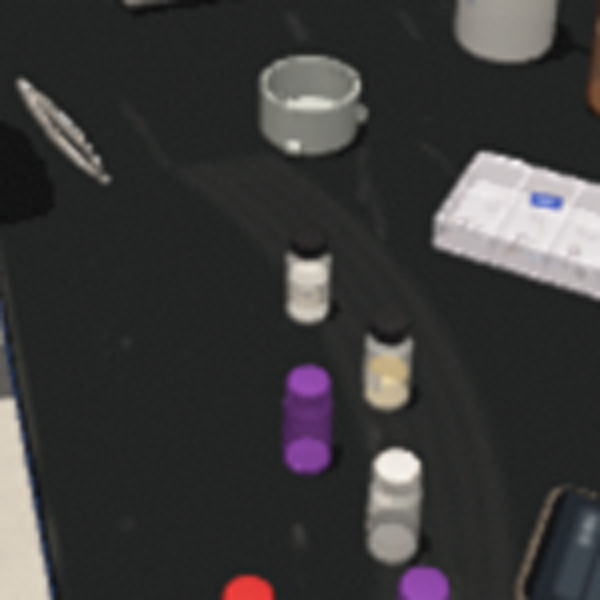

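```bash
cat > h.py <<'E'
import numpy as np,cv2
from scipy.spatial.transform import Rotation as Ro
CAM={"side":(394.59891575,283.19324912,214.78446272,[2.11799061,-0.26909606,0.14828902],[-0.44278423,0.09196198,0.9146281]),
"top":(487.912604,284.07719255,208.23181232,[2.171079,-2.1160092,0.18644675],[-0.08057944,0.46326741,1.15711644])}
def pz(cam,u,v,z):
    f,cx,cy,r,t=CAM[cam];R=Ro.from_rotvec(r).as_matrix();t=np.array(t)
    c=-R.T@t;d=R.T@np.array([(u-cx)/f,(v-cy)/f,1]);return (c+d*(z-c[2])/d[2])
def prj(cam,p):
    f,cx,cy,r,t=CAM[cam];q=Ro.from_rotvec(r).as_matrix()@np.array(p)+t;return np.array([cx+f*q[0]/q[2],cy+f*q[1]/q[2]])
# wrist fisheye
F=325.1922621;CX=275.45876017;CY=211.50746951
TC=np.array([[9.99999696e-01,4.45805819e-04,6.40236983e-04,-1.25656281e-04],[-6.06648691e-04,9.60336908e-01,2.78841632e-01,-8.28920940e-02],[-4.90533983e-04,-2.78841936e-01,9.60336886e-01,-1.79879165e-01],[0,0,0,1]])
def wz(o,u,v,z):
    x,y=u-CX,v-CY;r=np.hypot(x,y);th=r/F
    d=np.array([np.sin(th)*x/max(r,1e-9),np.sin(th)*y/max(r,1e-9),np.cos(th)])
    R=Ro.from_euler("xyz",o[1]).as_matrix();d=R@TC[:3,:3]@d;c=R@TC[:3,3]+o[0];return c+d*(z-c[2])/d[2]
def wp(o,p):
    R=Ro.from_euler("xyz",o[1]).as_matrix();q=R.T@(np.array(p)-o[0]);q=TC[:3,:3].T@(q-TC[:3,3])
    r=np.hypot(q[0],q[1]);th=np.arctan2(r,q[2]);return np.array([CX+F*th*q[0]/r,CY+F*th*q[1]/r])
def wsnap(name):
    from bench import get_obs,snapshot
    o=get_obs();s=snapshot("wrist");cv2.imwrite(f"pics/{name}.png",s["color"][:,:,::-1])
    np.savez(f"pics/{name}.npz",p=o["tool_pos"],r=o["ee_rot"]);print(o["time"],o["tool_pos"],o["ee_rot"],o["wrist_force"],o["width"])
    return s["color"][:,:,::-1].copy()
def ld(name):
    d=np.load(f"pics/{name}.npz");return d["p"],d["r"]
E
python3 - <<'E'
from h import *
np.set_printoptions(precision=4,suppress=True)
b1=lambda x,y:(x/5.4+115-.4,y/5.4+130-.4)
b2=lambda x,y:(x/4+240-.4,y/4+170-.4)
for n,p,z in [("bowl rim",b2(122.5,124),.036),("lugL",b2(77,150),.009),("lugR",b2(166,158),.009),("grey",b2(655,221),.051),("purpleR",b2(763,242),.051),("purpleL",b2(557,257),.051),("yel",b2(502,172),.051),("clear",b2(387,203),.051),("red",b2(744,355),.051)]: print(n,pz("top",*p,z))
for n,p,z in [("pan",b1(243,214),.08),("collar",b1(237,207),.092),("gap1",b1(246,133),.088),("gap2",b1(160,247),.088),("gap3",b1(308,253),.088),("tare",b1(356,511),.0605),("BL",b1(62,55),.066),("BR",b1(440,45),.066),("FLbase",b1(57,570),.05),("FR",b1(440,560),.055)]: print(n,pz("top",*p,z))
bs=lambda x,y:(x/4+220-.4,y/4+200-.4)
print("side bowl",pz("side",*bs(311,86),.036),"grey",pz("side",*bs(397,466),.051))
c=pz("top",*b2(122.5,124),.036)[:2]
for p in (b2(77,150),b2(166,158)):
    q=pz("top",*p,.009)[:2]-c;print(np.hypot(*q),np.degrees(np.arctan2(q[1],q[0])))
c=pz("top",*b1(237,207),.092)[:2]
for p in [b1(246,133),b1(160,247),b1(308,253)]:
    q=pz("top",*p,.088)[:2]-c;print(np.hypot(*q),np.degrees(np.arctan2(q[1],q[0])))
E
```

```text
bowl rim [ 0.4836 -0.0342  0.036 ]
lugL [ 0.471  -0.0057  0.009 ]
lugR [ 0.4675 -0.0616  0.009 ]
grey [ 0.4301 -0.3578  0.051 ]
purpleR [ 0.4191 -0.423   0.051 ]
purpleL [ 0.4067 -0.2982  0.051 ]
yel [ 0.4576 -0.2652  0.051 ]
clear [ 0.4368 -0.1955  0.051 ]
red [ 0.3507 -0.41    0.051 ]
pan [0.5445 0.2307 0.08  ]
collar [0.5447 0.2305 0.092 ]
gap1 [0.5792 0.2297 0.088 ]
gap2 [0.5268 0.2638 0.088 ]
gap3 [0.5259 0.1992 0.088 ]
tare [0.4163 0.1772 0.0605]
BL [0.619  0.3202 0.066 ]
BR [0.6286 0.1506 0.066 ]
FLbase [0.3878 0.3097 0.05  ]
FR [0.3961 0.1401 0.055 ]
side bowl [ 0.4839 -0.0359  0.036 ] grey [ 0.4289 -0.3578  0.051 ]
0.031149493631376566 113.72645011720977
0.031781265944077895 -120.46039849452077
0.03449418928044151 -1.2325766534891862
0.03785975625346701 118.230237126307
0.03646471696807468 -121.01531000120849
```

Candidates in the top view: the grey-capped vial is at (404,225), which also appears light-capped at (319,317) in the side view. The look-alikes are purple (428,230) and (377,234), red (423,259), black/yellow (365,212) and black/clear (336,220). The enlarged crop confirms that only the one at (404,225) has a light cap. I'll go to the bowl first.

Call:
{"fn": "send_rows", "kwargs": {"rows": [35,49,0,0,0,-1.4,1,35,49,0,0,0,-1.4,1,35,49,0,0,0,-1.4,1,35,49,0,0,0,-1.4,1,35,49,0,0,0,-1.4,1,35,49,0,0,0,-1.4,1,35,49,0,0,0,-1.4,1,35,49,0,0,0,-1.4,1]}}

```text
time: 1.15
tool_pos: [0.4134, -0.1399, 0.2054]
ee_rot: [-3.141, -0.0, -1.523]
wrist_force: [0.3, -0.1, -0.4]
width: 0.0941
```

Call:
{"fn": "send_rows", "kwargs": {"rows": [35,49,0,0,0,0,1,30,40,0,0,0,0,1,6,18,-20,0,0,0,1,0,0,-20,0,0,0,1,0,0,0,0,0,0,1,0,0,0,0,0,0,1,0,0,0,0,0,0,1,0,0,0,0,0,0,1]}}

```text
time: 2.15
tool_pos: [0.4841, -0.0351, 0.1664]
ee_rot: [-3.14, -0.0, -1.523]
wrist_force: [-0.2, 0.0, -0.7]
width: 0.0937
```

```bash
python3 - <<'E'
from h import *
im=wsnap("c")
cv2.imwrite("pics/c2.png",cv2.resize(im[100:320,140:420],None,fx=2.7,fy=2.7,interpolation=cv2.INTER_CUBIC))
print(wp(ld("c"),[.4836,-.0342,.036]))
E
```

```text
2.15 [ 0.48412997 -0.03513179  0.16642099] [-3.13994964e+00 -4.61555661e-04 -1.52315022e+00] [-0.16062987  0.03703348 -0.71731135] 0.09373974797965309
[274.35221953 205.1837578 ]
```

View pics/c2.png

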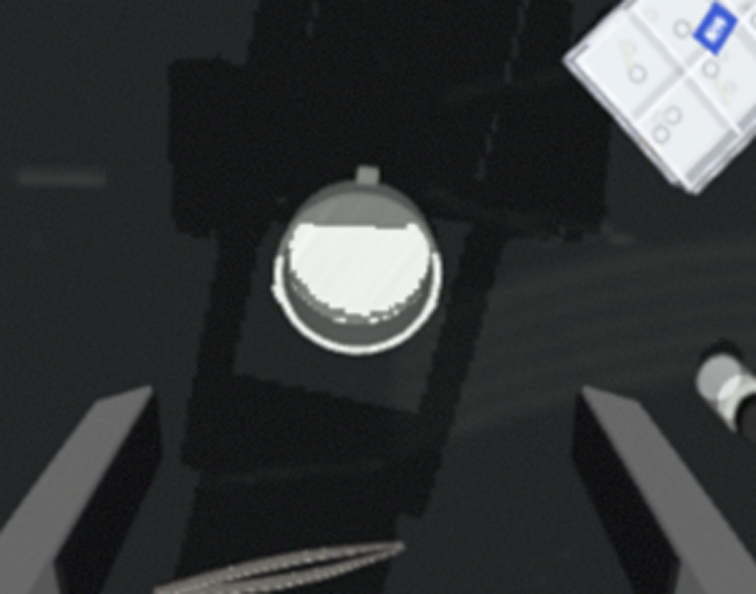

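```bash
python3 - <<'E'
from h import *
o=ld("c");C=lambda x,y:(140+x/2.7-.3,100+y/2.7-.3)
c=wz(o,*C(358,267),.036);print(c, wz(o,*C(274,275),.036),wz(o,*C(441,275),.036),wz(o,*C(358,355),.036),wz(o,*C(356,179),.036))
for p,z in((C(368,168),.012),(C(358,168),.012),(C(379,168),.012)):
    q=wz(o,*p,z)-c;print(np.hypot(q[0],q[1])*1e3,np.degrees(np.arctan2(q[1],q[0])))
for zz in (.036,):
    for a in range(0,360,45):
        print(a, (wp(o,[.4836+.03*np.cos(np.radians(a)),-.035+.03*np.sin(np.radians(a)),zz])-[139.7,99.7])*2.7)
E
```

```text
[ 0.4902067  -0.03186018  0.036     ] [ 0.48576385 -0.00126031  0.036     ] [ 0.48868385 -0.06231396  0.036     ] [ 0.45629352 -0.0334038   0.036     ] [ 0.52244789 -0.02965954  0.036     ]
33.37225718571383 -3.5835821143354702
33.16996008109922 2.999287269570008
34.097993830091006 -10.629450250698504
0 [369.76854021 204.09974106]
45 [309.76802427 225.42916776]
90 [284.01021756 281.16522952]
135 [306.22411087 337.17697271]
180 [361.91737265 361.92975264]
225 [419.72124793 342.34925105]
270 [447.28485231 288.73842468]
315 [427.26714299 230.98000014]
```

Call:
{"fn": "send_rows", "kwargs": {"rows": [1,1.5,-30,0,0,0,1,0,0,-40,0,0,0,1,0,0,-40,0,0,0,1,0,0,-25,0,0,0,1,0,0,-13,0,0,0,1,0,0,0,0,0,0,0.8,0,0,0,0,0,0,0.7,0,0,0,0,0,0,0.68]}}

```text
time: 3.2
tool_pos: [0.4859, -0.0335, 0.0189]
ee_rot: [-3.139, -0.001, -1.523]
wrist_force: [-0.5, -0.3, 0.3]
width: 0.067
```

```bash
python3 - <<'E'
from h import *
im=wsnap("d")
cv2.imwrite("pics/d2.png",cv2.resize(im[100:320,140:420],None,fx=2.7,fy=2.7,interpolation=cv2.INTER_CUBIC))
E
```

```text
3.2 [ 0.48586789 -0.03345804  0.01891896] [-3.13890026e+00 -7.05457729e-04 -1.52254489e+00] [-0.52793852 -0.27928727  0.34319811] 0.06700322231275474
```

View pics/d2.png

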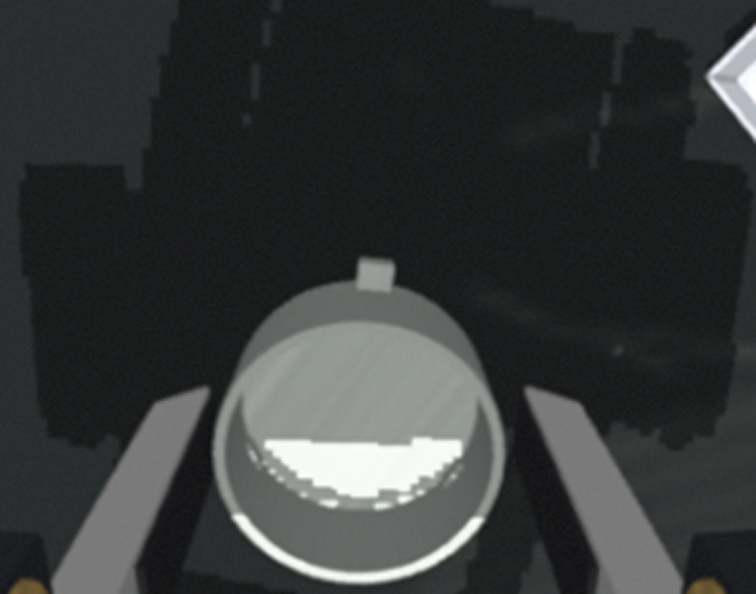

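Call:
{"fn": "send_rows", "kwargs": {"rows": [0,0,0,0,0,0,0,0,0,0,0,0,0,0,0,0,0,0,0,0,0,0,0,5,0,0,0,0,0,0,20,0,0,0,0,0,0,40,0,0,0,0,0,0,40,0,0,0,0,0,0,20,0,0,0,0]}}

```text
time: 4.25
tool_pos: [0.4854, -0.0336, 0.1445]
ee_rot: [-3.139, -0.001, -1.523]
wrist_force: [-0.5, -0.2, -1.4]
width: 0.0602
```

```bash
python3 - <<'E'
from h import *
im=wsnap("e")
cv2.imwrite("pics/e2.png",cv2.resize(im[100:320,140:420],None,fx=2.7,fy=2.7,interpolation=cv2.INTER_CUBIC))
E
```

```text
4.25 [ 0.48537173 -0.03356184  0.14454198] [-3.13923512e+00 -1.08258794e-03 -1.52256916e+00] [-0.52953571 -0.2299873  -1.37418968] 0.06023663032815607
```

View pics/e2.png

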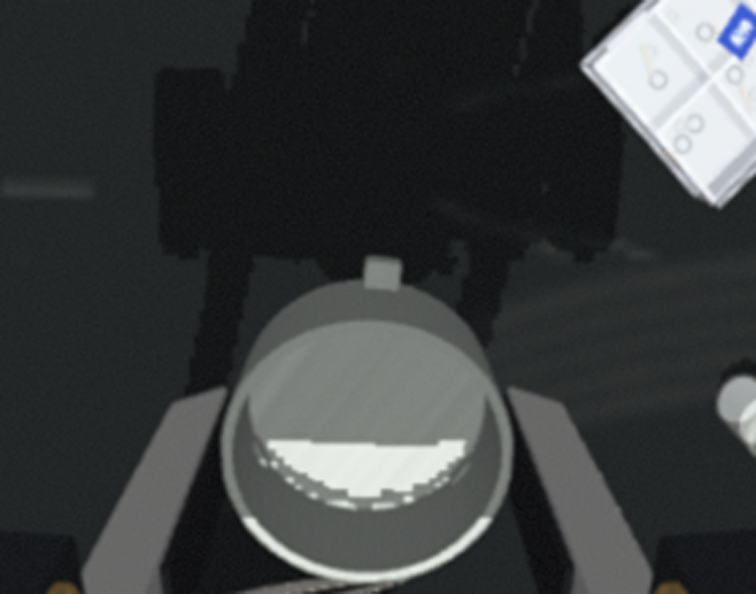

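Call:
{"fn": "send_rows", "kwargs": {"rows": [0,30,30,0,0,0,0,0,40,40,0,0,0,0,0,55,20,0,0,0,0,0,55,0,0,0,0,0,15,50,0,0,0,0,0,30,34,0,0,0,0,0,14,0,0,0,0,0,0,0,0,0,0,0,0,0]}}

```text
time: 5.3
tool_pos: [0.5438, 0.2299, 0.2306]
ee_rot: [3.138, -0.002, -1.523]
wrist_force: [-0.4, -0.8, -1.6]
width: 0.0596
```

```bash
python3 - <<'E'
from h import *
im=wsnap("f")
cv2.imwrite("pics/f2.png",cv2.resize(im[100:320,140:420],None,fx=2.7,fy=2.7,interpolation=cv2.INTER_CUBIC))
E
```

```text
5.3 [0.54384961 0.22991645 0.23061644] [ 3.13836633e+00 -1.70601998e-03 -1.52325976e+00] [-0.39330193 -0.8428748  -1.60419425] 0.05963047679871429
```

View pics/f2.png

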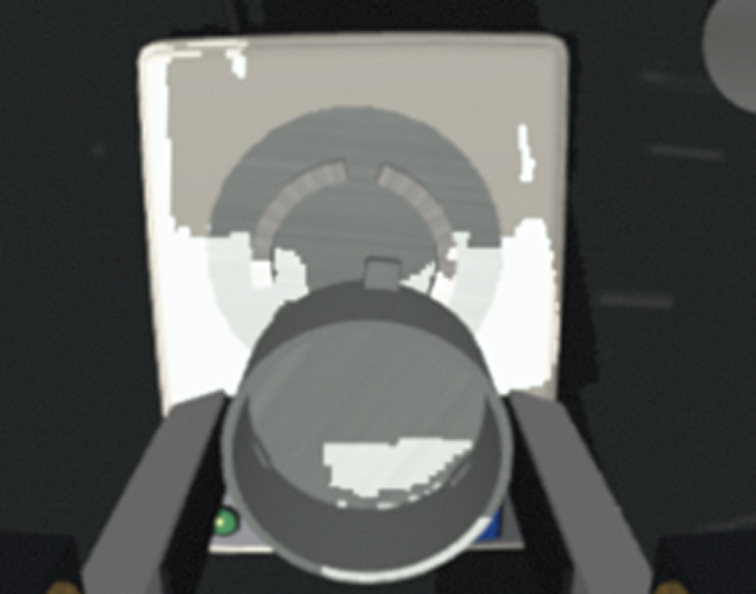

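```bash
python3 - <<'E'
from h import *
im=cv2.imread("pics/f.png")
cv2.imwrite("pics/f3.png",cv2.resize(im[135:225,210:335],None,fx=6.4,fy=6.4,interpolation=cv2.INTER_CUBIC))
E
```

```text
(no output)
```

View pics/f3.png

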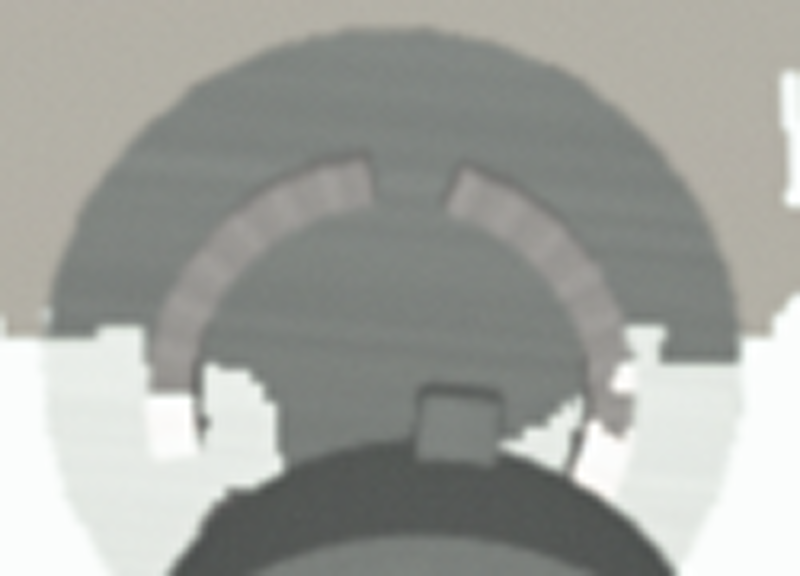

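```bash
python3 - <<'E'
from h import *
from scipy.optimize import least_squares as LS
np.set_printoptions(precision=4,suppress=True)
o=ld("f");C=lambda x,y:(x/6.4+210-.42,y/6.4+135-.42)
out=[(330,157),(250,195),(185,270),(155,350),(520,185),(580,240),(615,300)]
inn=[(213,300),(260,250),(320,215),(500,235),(550,285),(578,345)]
pan=[(43,370),(60,290),(130,160),(230,70),(405,28),(560,68),(660,145),(727,275),(742,370)]
W=lambda L,z:np.array([wz(o,*C(*p),z)[:2] for p in L])
A,B,P=W(out,.092),W(inn,.092),W(pan,.08)
for S,r in((A,.0385),(B,.0313),(P,.058)):
    s=LS(lambda c:np.hypot(*(S-c[:2]).T)-c[2],[.545,.23,r]);s2=LS(lambda c:np.hypot(*(S-c[:2]).T)-r,[.545,.23]);print(s.x,s2.x,s2.fun*1e3)
c=LS(lambda c:np.r_[np.hypot(*(A-c[:2]).T)-.0385,np.hypot(*(B-c[:2]).T)-.0313],[.545,.23]).x;print(c)
G=W([(362,152),(372,200),(465,163),(445,208)],.092)-c
print(np.hypot(*G.T)*1e3,np.degrees(np.arctan2(G[:,1],G[:,0])))
# bowl in hand: rim
D=lambda x,y:(140+x/2.7-.3,100+y/2.7-.3)
for n,zb in (("e",.0189),("f",.0189)):
    o=ld(n);zr=o[0][2]-zb+.036
    pts=[(222,450),(513,450),(368,583),(246,518),(490,520)]
    S=np.array([wz(o,*D(*p),zr)[:2] for p in pts]);s=LS(lambda c:np.hypot(*(S-c[:2]).T)-.03,o[0][:2]);print(n,s.x-o[0][:2],s.fun*1e3)
    cb=s.x
    zl=o[0][2]-zb+.012
    for p in [(367,258),(401,261),(363,286),(399,291)]:
        q=wz(o,*D(*p),zl)[:2]-cb;print(np.hypot(*q)*1e3,np.degrees(np.arctan2(q[1],q[0])))
E
```

```text
[0.5508 0.2346 0.0376] [0.5496 0.2344] [ 0.3846  0.1727 -0.4484 -0.4062  0.2319 -0.2815 -0.5361]
[0.5487 0.2352 0.0314] [0.5488 0.2352] [ 0.2909 -0.2821 -0.1257  0.2576  0.0216 -0.1361]
[0.5491 0.2341 0.0571] [0.5478 0.234 ] [ 0.1018 -0.9111 -1.1637  0.2345  0.5818  0.4601  0.3016 -0.9541 -1.0775]
[0.5492 0.2348]
[39.0407 31.4513 38.8638 31.263 ] [  8.9486   7.6974 -14.6027 -13.0944]
e [ 0.0012 -0.0003] [ 0.3511  0.1036  0.3498 -0.4716 -0.1943]
37.41582807209155 3.096799934594316
37.45102319907802 -8.362814054711418
31.09455777702752 4.781409873198682
30.710038498973216 -10.139693958159889
f [ 0.0012 -0.0003] [ 0.3587  0.1059  0.3656 -0.4896 -0.2069]
37.42937929419617 3.0427262733201763
37.463316331967384 -8.400479264306274
31.105669017175327 4.722162718340103
30.71985876289396 -10.180875681533085
```

Call:
{"fn": "send_rows", "kwargs": {"rows": [3.5,4.6,0,0,0,0,0,0,0,-20,0,0,0,0,0,0,-35,0,0,0,0,0,0,-35,0,0,0,0,0,0,-20,0,0,0,0,0,0,-4,0,0,0,0,0,0,0,0,0,0,0,0,0,0,0,0,0,0]}}

```text
time: 6.35
tool_pos: [0.5482, 0.2355, 0.1204]
ee_rot: [-3.139, 0.001, -1.523]
wrist_force: [0.4, 1.0, -1.6]
width: 0.0596
```

```bash
python3 - <<'E'
from h import *
from bench import *
im=wsnap("g")
cv2.imwrite("pics/g2.png",cv2.resize(im[100:320,140:420],None,fx=2.7,fy=2.7,interpolation=cv2.INTER_CUBIC))
s=snapshot("side")["color"][:,:,::-1]
cv2.imwrite("pics/g3.png",cv2.resize(s[100:210,220:350],None,fx=5,fy=5,interpolation=cv2.INTER_CUBIC))
E
```

```text
6.35 [0.54817469 0.23552004 0.12036988] [-3.13850238e+00  7.18446395e-04 -1.52265645e+00] [ 0.39996533  0.98272896 -1.57371316] 0.05959714845113197
```

View pics/g2.png

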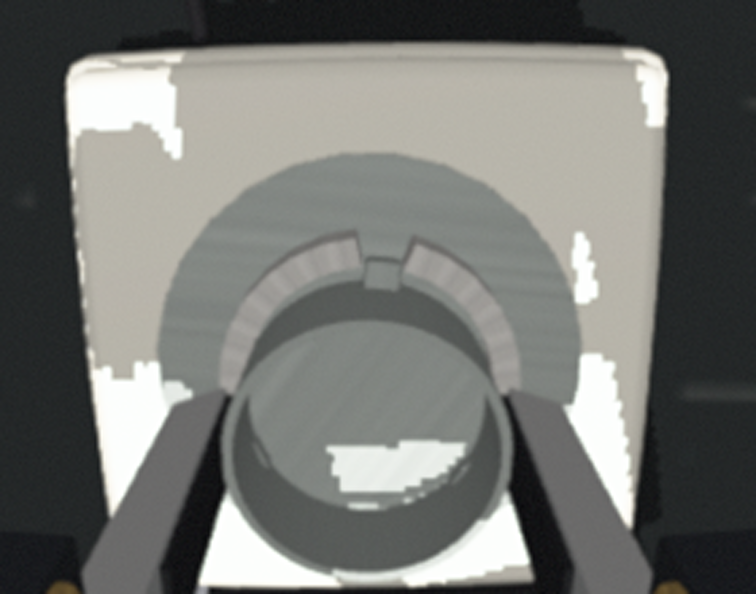

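View pics/g3.png

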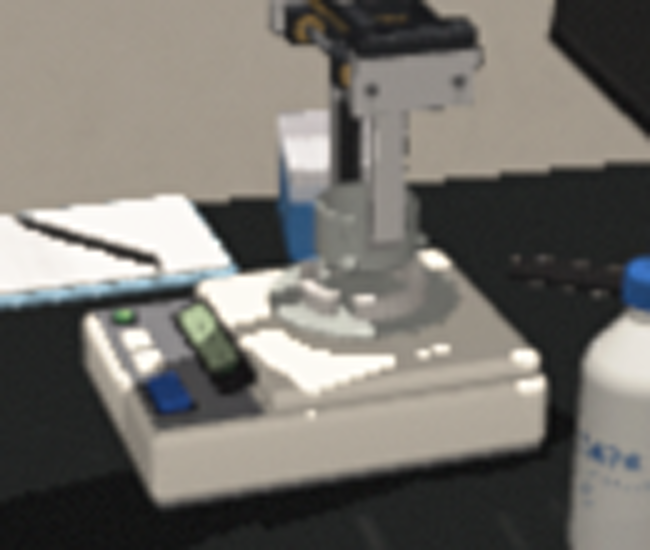

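```bash
python3 - <<'E'
from h import *
from scipy.optimize import least_squares as LS
np.set_printoptions(precision=4,suppress=True)
o=ld("g")
im=cv2.imread("pics/g.png")
cv2.imwrite("pics/g4.png",cv2.resize(im[180:245,215:340],None,fx=6.4,fy=6.4,interpolation=cv2.INTER_CUBIC))
D=lambda x,y:(140+x/2.7-.3,100+y/2.7-.3)
out=[(357,232),(300,255),(255,300),(230,345),(414,238),(460,265),(500,315),(516,360)]
A=np.array([wz(o,*D(*p),.092)[:2] for p in out])
s=LS(lambda c:np.hypot(*(A-c[:2]).T)-.0385,[.545,.23]);print(s.x,s.x-o[0][:2],s.fun*1e3)
for p in [(357,232),(364,268),(414,238),(402,272)]:
    q=wz(o,*D(*p),.092)[:2]-s.x;print(np.hypot(*q)*1e3,np.degrees(np.arctan2(q[1],q[0])))
E
```

```text
[0.5485 0.2342] [ 0.0004 -0.0013] [ 1.4549 -0.1362 -1.6488 -1.0088  1.1388 -0.2526 -1.3863 -1.1675]
39.95485495180355 8.06363714430978
30.86947446223228 6.474439489101083
39.63881334385583 -12.05134364746468
30.688461557672394 -11.011815744644384
```

View pics/g4.png

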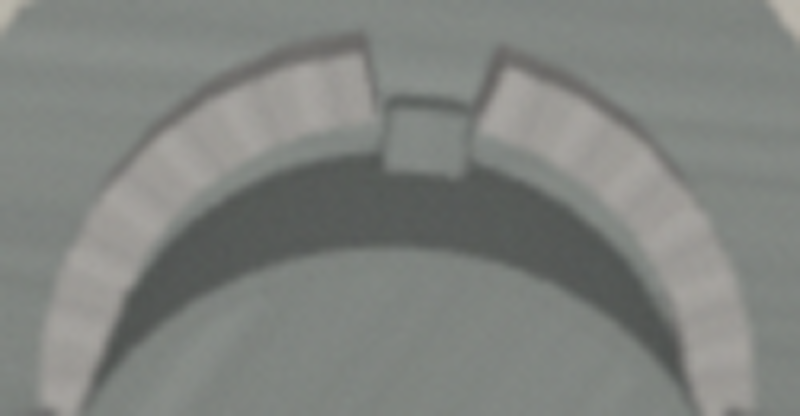

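```bash
python3 - <<'E'
from h import *
from scipy.optimize import least_squares as LS
np.set_printoptions(precision=4,suppress=True)
o=ld("g")
D=lambda x,y:(215+x/6.4-.42,180+y/6.4-.42)
out=[(355,53),(270,80),(170,145),(95,225),(50,320),(508,66),(600,115),(685,200),(730,290)]
inn=[(378,122),(290,150),(210,200),(130,290),(480,132),(560,175),(630,245),(680,330)]
A,B=[np.array([wz(o,*D(*p),.092)[:2] for p in L]) for L in(out,inn)]
s=LS(lambda c:np.r_[np.hypot(*(A-c[:2]).T)-.0385,np.hypot(*(B-c[:2]).T)-.0313],[.545,.23]);print(s.x,s.x-o[0][:2],s.fun*1e3)
for p in [(358,52),(378,121),(508,66),(480,132)]:
    q=wz(o,*D(*p),.092)[:2]-s.x;print(np.hypot(*q)*1e3,np.degrees(np.arctan2(q[1],q[0])))
zl=o[0][2]-.0189+.012;cb=o[0][:2]+[.0012,-.0003]
for p in [(390,103),(470,108),(385,168),(465,177)]:
    q=wz(o,*D(*p),zl)[:2]-cb;print(np.hypot(*q)*1e3,np.degrees(np.arctan2(q[1],q[0])))
E
```

```text
[0.5478 0.2346] [-0.0004 -0.0009] [ 0.7882  0.047  -0.7775 -0.4705  0.0907  0.8221  0.134  -0.4051 -0.6999
  0.5334 -0.4013 -0.7268  0.191   0.5381 -0.2501 -0.6992  0.1266]
39.358318219945296 8.849339001551138
31.939320421202318 6.593093838823526
39.32211701434958 -13.784379650206892
31.83814382708495 -12.537790235188481
37.201029041754005 3.273599840359252
37.40605201073882 -8.11483614383476
30.997881571996505 4.229268970598011
30.853006667362028 -9.70639871113836
```

Call:
{"fn": "send_rows", "kwargs": {"rows": [-1.5,-0.7,-4,0,0,0,0,0,0,-2,0,0,0,0,0,0,-2,0,0,0,0,0,0,-2,0,0,0,0,0,0,-1.5,0,0,0,0,0,0,-1,0,0,0,0,0,0,0,0,0,0,0,0,0,0,0,0,0,0]}}

```text
time: 7.45
tool_pos: [0.5458, 0.2347, 0.1061]
ee_rot: [-3.141, -0.0, -1.522]
wrist_force: [0.2, 0.1, -1.3]
width: 0.0596
```

Call:
{"fn": "send_rows", "kwargs": {"rows": [0,0,-0.8,0,0,0,0,0,0,0,0,0,0,0,0,0,-0.8,0,0,0,0,0,0,0,0,0,0,0,0,0,-0.8,0,0,0,0,0,0,0,0,0,0,0,0,0,0,0,0,0,0,0,0,0,0,0,0,0]}}

```text
time: 8.45
tool_pos: [0.5458, 0.2347, 0.1036]
ee_rot: [-3.142, -0.0, -1.522]
wrist_force: [-0.2, 1.1, -2.2]
width: 0.0593
```

Call:
{"fn": "send_rows", "kwargs": {"rows": [0,0,-0.8,0,0,0,0,0,0,0,0,0,0,0,0,0,-0.8,0,0,0,0,0,0,0,0,0,0,0,0,0,0,0,0,0,0,0,0,0,0,0,0,0,0,0,0,0,0,0,0,0,0,0,0,0,0,0]}}

```text
time: 9.45
tool_pos: [0.5458, 0.2346, 0.102]
ee_rot: [-3.142, -0.0, -1.522]
wrist_force: [0.2, 0.7, -0.9]
width: 0.0595
```

Call:
{"fn": "send_rows", "kwargs": {"rows": [0,0,-0.8,0,0,0,0,0,0,0,0,0,0,0,0,0,-0.8,0,0,0,0,0,0,0,0,0,0,0,0,0,-0.6,0,0,0,0,0,0,0,0,0,0,0,0,0,0,0,0,0,0,0,0,0,0,0,0,0]}}

```text
time: 10.45
tool_pos: [0.5458, 0.2346, 0.0998]
ee_rot: [-3.142, -0.0, -1.522]
wrist_force: [-0.8, 0.2, -1.4]
width: 0.0591
```

```bash
python3 - <<'E'
from h import *
im=wsnap("i")
cv2.imwrite("pics/i2.png",cv2.resize(im[150:320,170:400],None,fx=3.4,fy=3.4,interpolation=cv2.INTER_CUBIC))
E
```

```text
10.45 [0.54577319 0.23464226 0.09981941] [-3.14157357e+00 -1.12543653e-04 -1.52248346e+00] [-0.78059815  0.22947189 -1.39793149] 0.05910940254829082
```

View pics/i2.png

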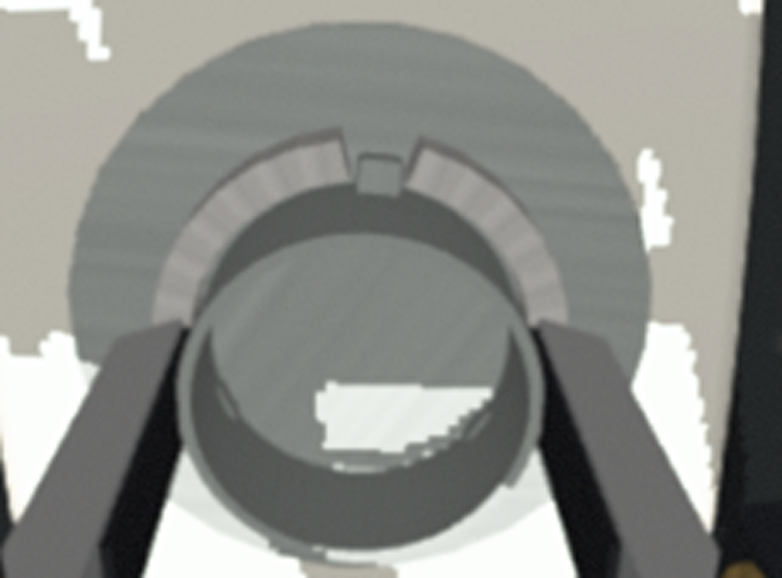

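Call:
{"fn": "send_rows", "kwargs": {"rows": [0,0,-0.5,0,0,0,0,0,0,0,0,0,0,0,0,0,-0.5,0,0,0,0,0,0,0,0,0,0,0,0,0,0,0,0,0,0,0,0,0,0,0,0,0,0,0,0,0,0,0,0,0,0,0,0,0,0,0]}}

```text
time: 11.5
tool_pos: [0.5458, 0.2346, 0.0988]
ee_rot: [-3.142, -0.0, -1.522]
wrist_force: [-0.5, 0.6, 0.2]
width: 0.0596
```

Call:
{"fn": "send_rows", "kwargs": {"rows": [0,0,-0.4,0,0,0,0,0,0,0,0,0,0,0,0,0,0,0,0,0,0,0,0,0,0,0,0,0,0,0,0,0,0,0,0,0,0,0,0,0,0,0,0,0,0,0,0,0,0,0,0,0,0,0,0,0]}}

```text
time: 12.5
tool_pos: [0.5458, 0.2347, 0.0984]
ee_rot: [-3.142, -0.0, -1.522]
wrist_force: [-0.8, -0.3, -1.4]
width: 0.0595
```

Call:
{"fn": "send_rows", "kwargs": {"rows": [0,0,-0.3,0,0,0,0,0,0,0,0,0,0,0,0,0,-0.3,0,0,0,0,0,0,0,0,0,0,0,0,0,0,0,0,0,0,0,0,0,0,0,0,0,0,0,0,0,0,0,0,0,0,0,0,0,0,0]}}

```text
time: 13.5
tool_pos: [0.5458, 0.2347, 0.098]
ee_rot: [-3.141, -0.0, -1.522]
wrist_force: [-0.9, -0.5, 1.0]
width: 0.0594
```

Call:
{"fn": "send_rows", "kwargs": {"rows": [0,0,-0.3,0,0,0,0,0,0,0,0,0,0,0,0,0,0,0,0,0,0,0,0,0,0,0,0,0,0,0,0,0,0,0,0,0,0,0,0,0,0,0,0,0,0,0,0,0,0,0,0,0,0,0,0,0]}}

```text
time: 14.5
tool_pos: [0.5458, 0.2347, 0.0977]
ee_rot: [-3.141, -0.0, -1.523]
wrist_force: [-2.1, 0.8, 4.3]
width: 0.0597
```

Call:
{"fn": "send_rows", "kwargs": {"rows": [0,0,0.4,0,0,0,0,0,0,0,0,0,0,0.7,0,0,0,0,0,0,0.8,0,0,0,0,0,0,0.9,0,0,10,0,0,0,0.9,0,0,30,0,0,0,0.9,0,0,30,0,0,0,0.9,0,0,20,0,0,0,0.9]}}

```text
time: 15.5
tool_pos: [0.5465, 0.2349, 0.1907]
ee_rot: [-3.138, 0.001, -1.522]
wrist_force: [0.0, -1.0, -0.0]
width: 0.0845
```

```bash
python3 - <<'E'
from h import *
from bench import *
im=wsnap("k")
cv2.imwrite("pics/k2.png",cv2.resize(im[100:320,140:420],None,fx=2.7,fy=2.7,interpolation=cv2.INTER_CUBIC))
s=snapshot("side")["color"][:,:,::-1]
cv2.imwrite("pics/k3.png",cv2.resize(s[100:210,220:350],None,fx=5,fy=5,interpolation=cv2.INTER_CUBIC))
E
```

```text
15.5 [0.54648359 0.23489964 0.19072506] [-3.13827245e+00  8.09760981e-04 -1.52240930e+00] [ 0.0321662  -1.043351   -0.04294087] 0.08449364441552366
```

View pics/k2.png

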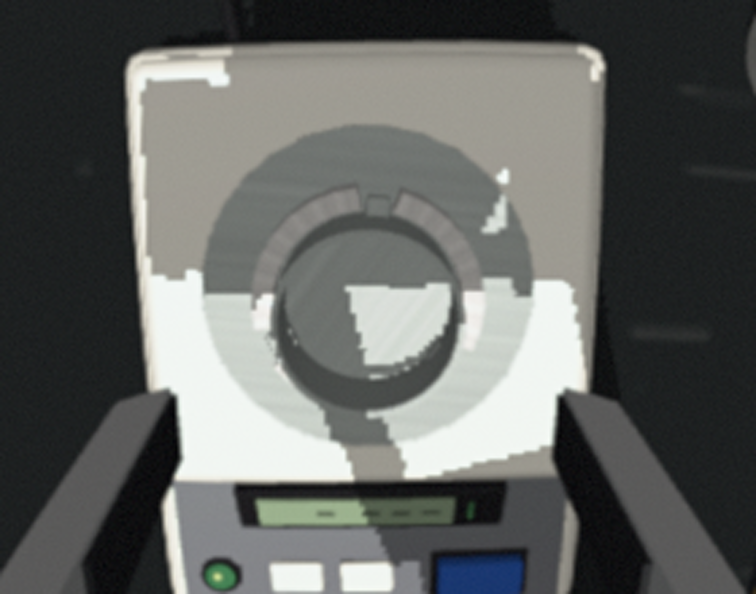

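View pics/k3.png

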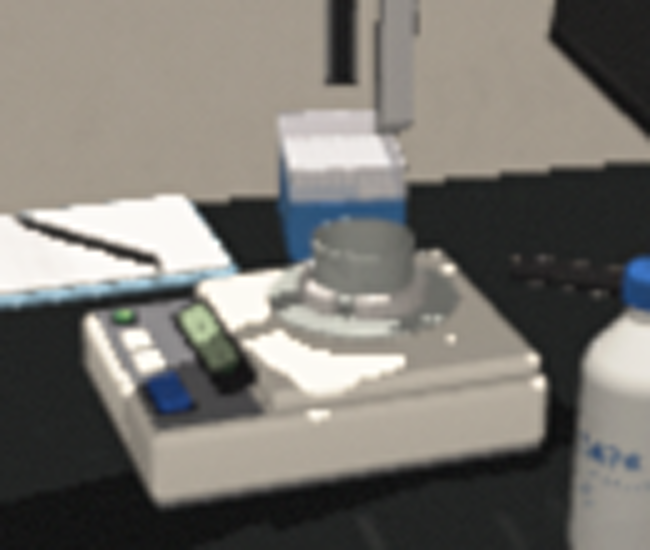

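Call:
{"fn": "send_rows", "kwargs": {"rows": [-40,-15,0,0,0,0,0.9,-45,-20,0,0,0,0,0.9,-42,-19,0,0,0,0,0.9,0,0,0,0,0,0,0.9,0,0,-15,0,0,0,0.9,0,0,-15,0,0,0,0.9,0,0,0,0,0,0,0.9,0,0,0,0,0,0,0.9]}}

```text
time: 16.6
tool_pos: [0.4191, 0.1808, 0.1575]
ee_rot: [3.141, -0.0, -1.522]
wrist_force: [-0.2, -0.5, 1.0]
width: 0.0849
```

```bash
python3 - <<'E'
from h import *
im=wsnap("l")
cv2.imwrite("pics/l2.png",cv2.resize(im[100:320,140:420],None,fx=2.7,fy=2.7,interpolation=cv2.INTER_CUBIC))
E
```

```text
16.6 [0.41910823 0.18078933 0.15745998] [ 3.14067065e+00 -2.68225652e-04 -1.52242819e+00] [-0.15504473 -0.47250744  0.99125888] 0.0848572154100612
```

View pics/l2.png

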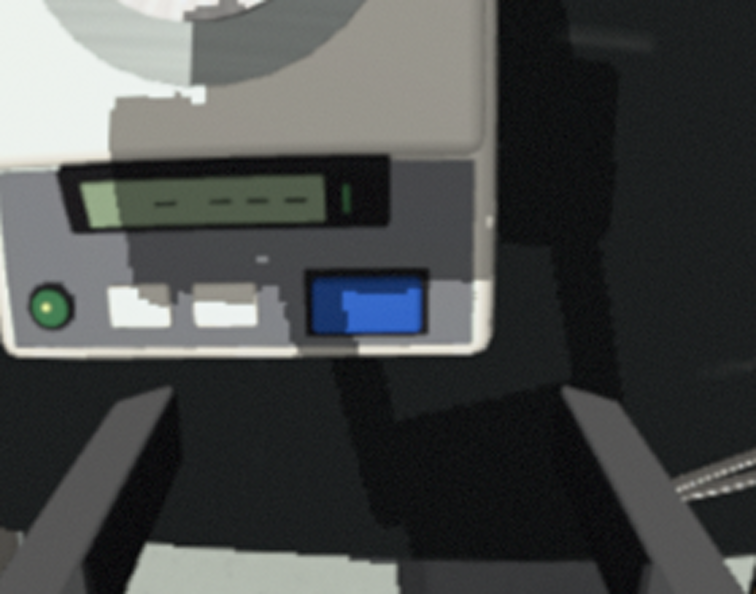

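```bash
python3 - <<'E'
from h import *
o=ld("l");D=lambda x,y:(140+x/2.7-.3,100+y/2.7-.3)
for p in [(367,305),(310,305),(424,305),(367,277),(367,333)]: print(wz(o,*D(*p),.0605)-o[0])
E
```

```text
[ 0.00136264 -0.00016822 -0.09695998]
[ 0.00044702  0.01856792 -0.09695998]
[ 0.0022754  -0.01890768 -0.09695998]
[ 0.01086004  0.00029862 -0.09695998]
[-0.00831535 -0.00064403 -0.09695998]
```

Call:
{"fn": "send_rows", "kwargs": {"rows": [1.2,0,-15,0,0,0,0,0,0,-25,0,0,0,0,0,0,-25,0,0,0,0,0,0,-15,0,0,0,0,0,0,-5,0,0,0,0,0,0,-3,0,0,0,0,0,0,0,0,0,0,0,0,0,0,0,0,0,0]}}

```text
time: 17.65
tool_pos: [0.4205, 0.1808, 0.0707]
ee_rot: [-3.14, 0.0, -1.522]
wrist_force: [0.1, 0.3, 0.3]
width: 0.0081
```

```bash
python3 - <<'E'
from h import *
im=wsnap("m")
cv2.imwrite("pics/m2.png",cv2.resize(im[150:340,140:420],None,fx=2.8,fy=2.8,interpolation=cv2.INTER_CUBIC))
E
```

```text
17.65 [0.42052057 0.18081594 0.07069861] [-3.14004466e+00  2.50750833e-04 -1.52245579e+00] [0.0682206  0.26739626 0.25505556] 0.008125385226475323
```

View pics/m2.png

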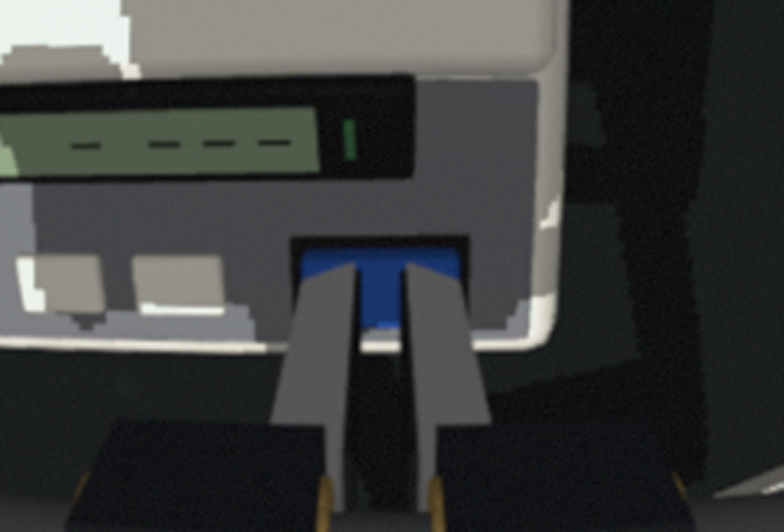

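Call:
{"fn": "send_rows", "kwargs": {"rows": [0,0,-3,0,0,0,0,0,0,-3,0,0,0,0,0,0,-3,0,0,0,0,0,0,-1,0,0,0,0,0,0,-1,0,0,0,0,0,0,0,0,0,0,0,0,0,0,0,0,0,0,0,0,0,0,0,0,0]}}

```text
time: 18.7
tool_pos: [0.4199, 0.1806, 0.059]
ee_rot: [3.141, -0.0, -1.522]
wrist_force: [-1.9, -0.4, 3.0]
width: 0.0004
```

Call:
{"fn": "send_rows", "kwargs": {"rows": [0,0,-1,0,0,0,0,0,0,0,0,0,0,0,0,0,-1,0,0,0,0,0,0,0,0,0,0,0,0,0,0,0,0,0,0,0,0,0,0,0,0,0,0,0,0,0,0,0,0,0,0,0,0,0,0,0]}}

```text
time: 19.7
tool_pos: [0.4199, 0.1806, 0.057]
ee_rot: [3.141, -0.0, -1.522]
wrist_force: [-2.0, -0.6, 6.0]
width: 0.0007
```

Call:
{"fn": "send_rows", "kwargs": {"rows": [0,0,-0.5,0,0,0,0,0,0,0,0,0,0,0,0,0,-0.4,0,0,0,0,0,0,0,0,0,0,0,0,0,0,0,0,0,0,0,0,0,0,0,0,0,0,0,0,0,0,0,0,0,0,0,0,0,0,0]}}

```text
time: 20.7
tool_pos: [0.4199, 0.1806, 0.0563]
ee_rot: [3.141, -0.0, -1.522]
wrist_force: [-2.8, -1.5, 5.5]
width: 0.0007
```

Call:
{"fn": "send_rows", "kwargs": {"rows": [0,0,-0.3,0,0,0,0,0,0,0,0,0,0,0,0,0,0,0,0,0,0,0,0,0,0,0,0,0,0,0,0,0,0,0,0,0,0,0,0,0,0,0,0,0,0,0,0,0,0,0,0,0,0,0,0,0]}}

```text
time: 21.7
tool_pos: [0.4199, 0.1806, 0.0562]
ee_rot: [3.142, -0.0, -1.522]
wrist_force: [-3.4, -0.7, 6.8]
width: 0.0005
```

```bash
python3 - <<'E'
from h import *
im=wsnap("n")
cv2.imwrite("pics/n2.png",cv2.resize(im[150:340,140:420],None,fx=2.8,fy=2.8,interpolation=cv2.INTER_CUBIC))
E
```

```text
21.7 [0.41991885 0.18064621 0.0562272 ] [ 3.14154088e+00 -1.50688547e-04 -1.52238893e+00] [-3.39212156 -0.68598556  6.84151   ] 0.0005373799891526338
```

View pics/n2.png

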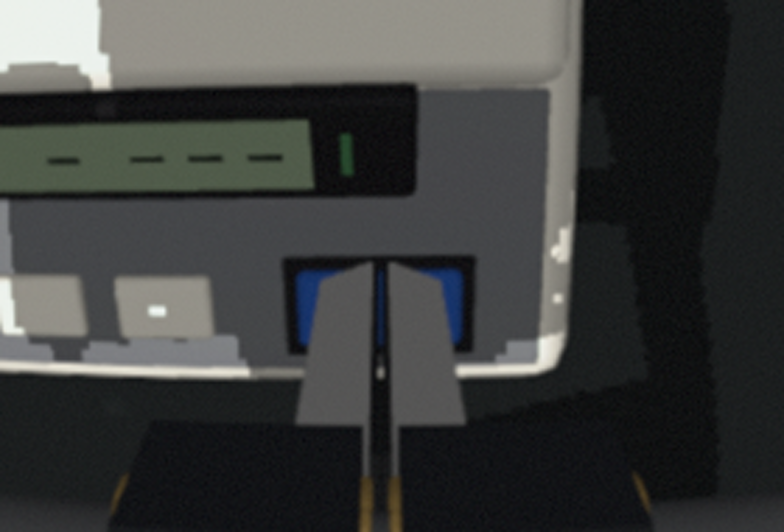

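Call:
{"fn": "send_rows", "kwargs": {"rows": [0,0,4,0,0,0,0,0,0,3,0,0,0,0,-1.4,0,0,0,0,0,0,0,0,-2,0,0,0,0,0,0,-2,0,0,0,0,0,0,-1.5,0,0,0,0,0,0,-1.5,0,0,0,0,0,0,0,0,0,0,0]}}

```text
time: 22.75
tool_pos: [0.4186, 0.1807, 0.0563]
ee_rot: [-3.141, 0.0, -1.522]
wrist_force: [-2.2, -0.2, 6.0]
width: 0.0003
```

Call:
{"fn": "send_rows", "kwargs": {"rows": [0,0,0,0,0,0,0,0,0,-0.2,0,0,0,0,0,0,0,0,0,0,0,0,0,0,0,0,0,0,0,0,0,0,0,0,0,0,0,0,0,0,0,0,0,0,0,0,0,0,0,0,0,0,0,0,0,0]}}

```text
time: 23.75
tool_pos: [0.4186, 0.1807, 0.0562]
ee_rot: [-3.141, -0.0, -1.522]
wrist_force: [-2.4, -0.3, 6.0]
width: 0.0
```

Call:
{"fn": "send_rows", "kwargs": {"rows": [0,0,-0.3,0,0,0,0,0,0,0,0,0,0,0,0,0,0,0,0,0,0,0,0,0,0,0,0,0,0,0,0,0,0,0,0,0,0,0,0,0,0,0,0,0,0,0,0,0,0,0,0,0,0,0,0,0]}}

```text
time: 24.75
tool_pos: [0.4186, 0.1807, 0.0562]
ee_rot: [-3.141, 0.0, -1.522]
wrist_force: [-3.1, -1.1, 7.9]
width: 0.0008
```

Call:
{"fn": "send_rows", "kwargs": {"rows": [0,0,-0.2,0,0,0,0,0,0,0,0,0,0,0,0,0,0,0,0,0,0,0,0,0,0,0,0,0,0,0,0,0,0,0,0,0,0,0,0,0,0,0,0,0,0,0,0,0,0,0,0,0,0,0,0,0]}}

```text
time: 25.75
tool_pos: [0.4186, 0.1807, 0.0562]
ee_rot: [-3.141, 0.0, -1.522]
wrist_force: [-3.3, -2.4, 8.5]
width: 0.0
```

```bash
python3 - <<'E'
from h import *
im=wsnap("o")
cv2.imwrite("pics/o2.png",cv2.resize(im[150:340,140:420],None,fx=2.8,fy=2.8,interpolation=cv2.INTER_CUBIC))
E
```

```text
25.75 [0.41862429 0.18071887 0.05618704] [-3.14124129e+00  1.86851868e-05 -1.52237591e+00] [-3.28031054 -2.36720941  8.46734571] 3.0860670869546126e-05
```

View pics/o2.png

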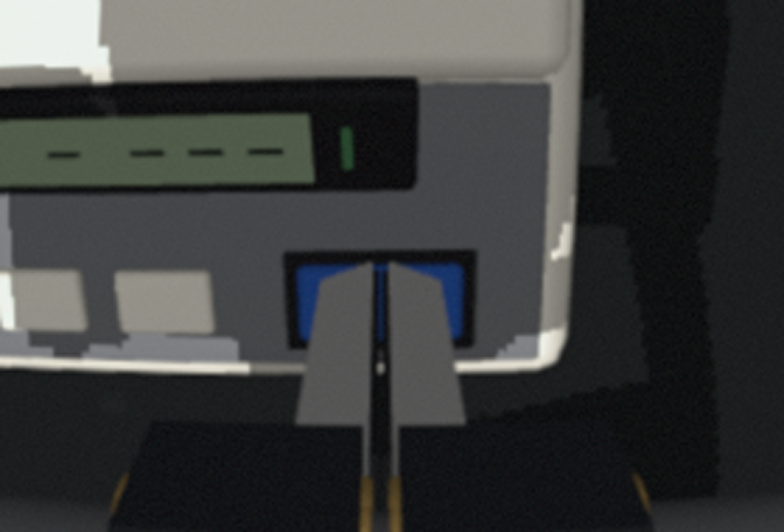

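Call:
{"fn": "send_rows", "kwargs": {"rows": [0,0,-0.2,0,0,0,0,0,0,0,0,0,0,0,0,0,0,0,0,0,0,0,0,0,0,0,0,0,0,0,5,0,0,0,0,0,0,20,0,0,0,0,0,0,40,0,0,0,0,0,0,40,0,0,0,0]}}

```text
time: 26.8
tool_pos: [0.4182, 0.1805, 0.1598]
ee_rot: [3.14, -0.001, -1.523]
wrist_force: [-0.1, -0.3, 0.3]
width: 0.0003
```

```bash
python3 - <<'E'
from h import *
im=wsnap("p")
cv2.imwrite("pics/p2.png",cv2.resize(im[100:320,140:420],None,fx=2.7,fy=2.7,interpolation=cv2.INTER_CUBIC))
E
```

```text
26.8 [0.41815736 0.18047722 0.15983688] [ 3.14013226e+00 -5.33049524e-04 -1.52251606e+00] [-0.1489021  -0.29838582  0.33568537] 0.00031979867127556724
```

View pics/p2.png

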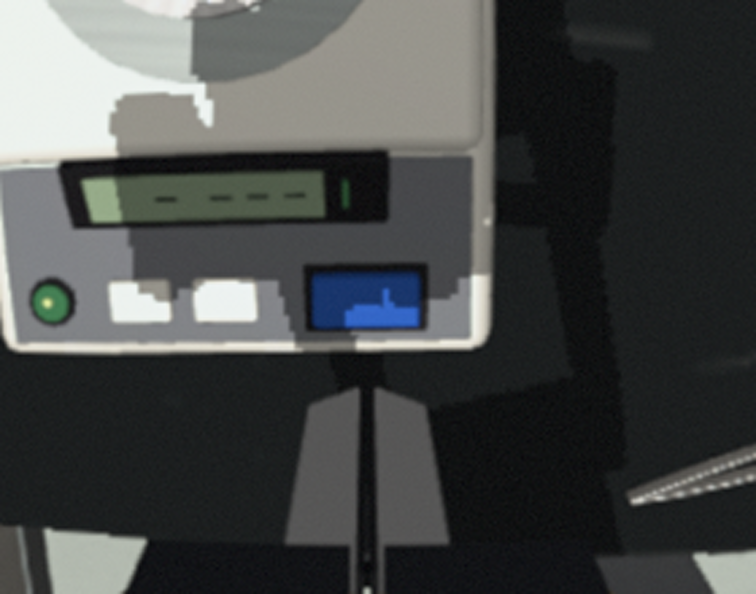

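Call:
{"fn": "send_rows", "kwargs": {"rows": [2,-60,5,0,0,0,0.45,2,-60,5,0,0,0,0.45,2,-60,0,0,0,0,0.45,2,-60,0,0,0,0,0.45,2,-60,0,0,0,0,0.45,2,-60,0,0,0,0,0.45,2,-60,0,0,0,0,0.45,1,-60,0,0,0,0,0.45]}}

```text
time: 27.85
tool_pos: [0.4333, -0.3014, 0.1688]
ee_rot: [-3.142, 0.0, -1.523]
wrist_force: [0.6, 0.3, 0.8]
width: 0.042
```

Call:
{"fn": "send_rows", "kwargs": {"rows": [0,-55,0,0,0,0,0.45,0,0,0,0,0,0,0.45,0,0,0,0,0,0,0.45,0,0,0,0,0,0,0.45,0,0,0,0,0,0,0.45,0,0,0,0,0,0,0.45,0,0,0,0,0,0,0.45,0,0,0,0,0,0,0.45]}}

```text
time: 28.85
tool_pos: [0.4336, -0.3542, 0.1699]
ee_rot: [-3.142, -0.0, -1.522]
wrist_force: [-0.4, -0.6, 0.1]
width: 0.0424
```

```bash
python3 - <<'E'
from h import *
im=wsnap("q")
cv2.imwrite("pics/q2.png",cv2.resize(im[100:320,140:420],None,fx=2.7,fy=2.7,interpolation=cv2.INTER_CUBIC))
E
```

```text
28.85 [ 0.43360704 -0.35423718  0.16986222] [-3.14152651e+00 -1.89484894e-04 -1.52230997e+00] [-0.44009236 -0.58168937  0.08076544] 0.042410223375063415
```

View pics/q2.png

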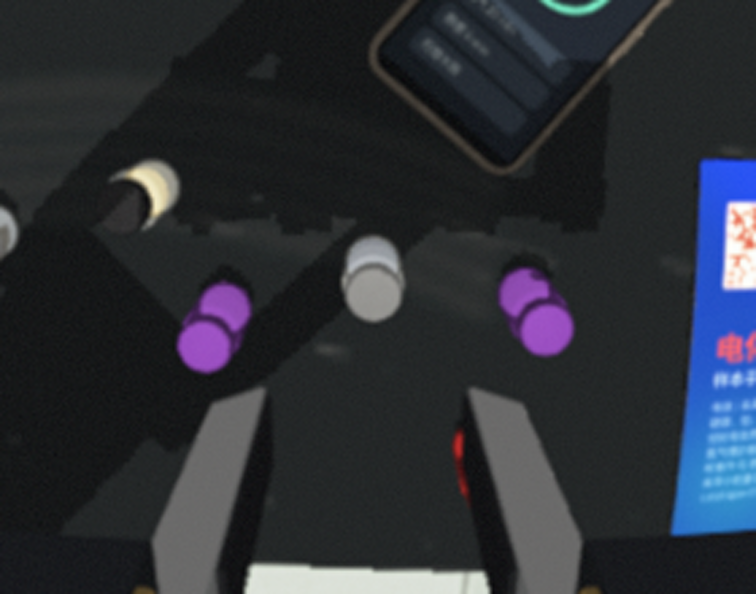

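```bash
python3 - <<'E'
from h import *
o=ld("q");D=lambda x,y:(140+x/2.7-.3,100+y/2.7-.3)
for n,p in dict(grey=(373,290),gl=(343,290),gr=(404,290),pl=(206,343),pr=(546,326)).items(): print(n,(wz(o,*D(*p),.051)-o[0])*1e3)
E
```

```text
grey [   0.63931257   -2.34209101 -118.86222057]
gl [   0.12258068    8.23514727 -118.86222057]
gr [   1.17713552  -13.27811471 -118.86222057]
pl [ -22.23150241   57.24686901 -118.86222057]
pr [  -9.74498565  -65.68262387 -118.86222057]
```

Call:
{"fn": "send_rows", "kwargs": {"rows": [0.6,-2.3,-30,0,0,0,0.45,0,0,-40,0,0,0,0.45,0,0,-35,0,0,0,0.45,0,0,-20,0,0,0,0.45,0,0,-12,0,0,0,0.45,0,0,0,0,0,0,0.45,0,0,0,0,0,0,0.4,0,0,0,0,0,0,0.35]}}

```text
time: 29.9
tool_pos: [0.4348, -0.3573, 0.0342]
ee_rot: [-3.14, -0.002, -1.522]
wrist_force: [0.8, -0.3, -0.5]
width: 0.0339
```

```bash
python3 - <<'E'
from h import *
im=wsnap("r")
cv2.imwrite("pics/r2.png",cv2.resize(im[130:340,140:420],None,fx=2.7,fy=2.7,interpolation=cv2.INTER_CUBIC))
E
```

```text
29.9 [ 0.43483353 -0.35731552  0.03415145] [-3.13993794e+00 -1.92287395e-03 -1.52245923e+00] [ 0.81622681 -0.26830815 -0.5185789 ] 0.03391921440792215
```

View pics/r2.png

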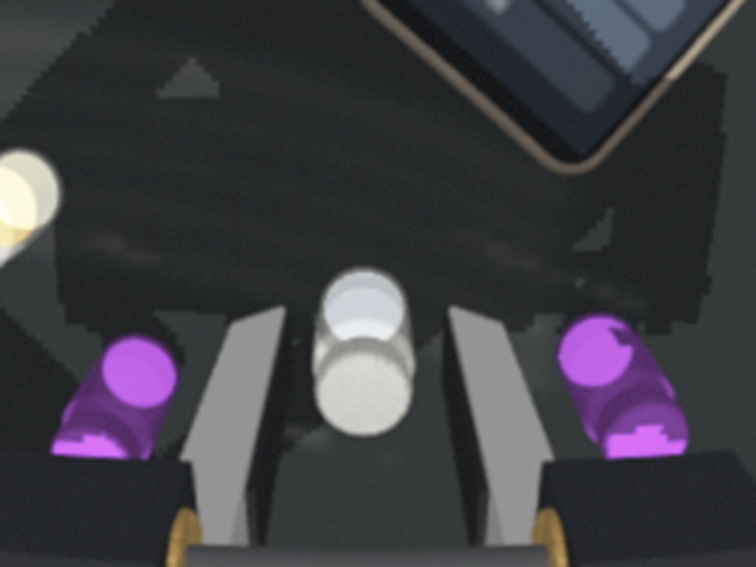

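Call:
{"fn": "send_rows", "kwargs": {"rows": [0,0,0,0,0,0,0,0,0,0,0,0,0,0,0,0,0,0,0,0,0,0,0,4,0,0,0,0,0,0,20,0,0,0,0,0,0,45,0,0,0,0,0,0,50,0,0,0,0,0,0,30,0,0,0,0]}}

```text
time: 30.95
tool_pos: [0.4347, -0.3572, 0.1849]
ee_rot: [-3.139, -0.003, -1.522]
wrist_force: [0.1, -0.3, -0.6]
width: 0.024
```

```bash
python3 - <<'E'
from h import *
from bench import *
im=wsnap("s")
cv2.imwrite("pics/s2.png",cv2.resize(im[130:340,140:420],None,fx=2.7,fy=2.7,interpolation=cv2.INTER_CUBIC))
s=snapshot("side")["color"][:,:,::-1]
cv2.imwrite("pics/s3.png",cv2.resize(s[200:380,200:400],None,fx=3,fy=3,interpolation=cv2.INTER_CUBIC))
E
```

```text
30.95 [ 0.43473041 -0.35717628  0.18492833] [-3.13912828e+00 -2.75595733e-03 -1.52244564e+00] [ 0.0772924  -0.28370486 -0.59838167] 0.02400154958404999
```

View pics/s2.png

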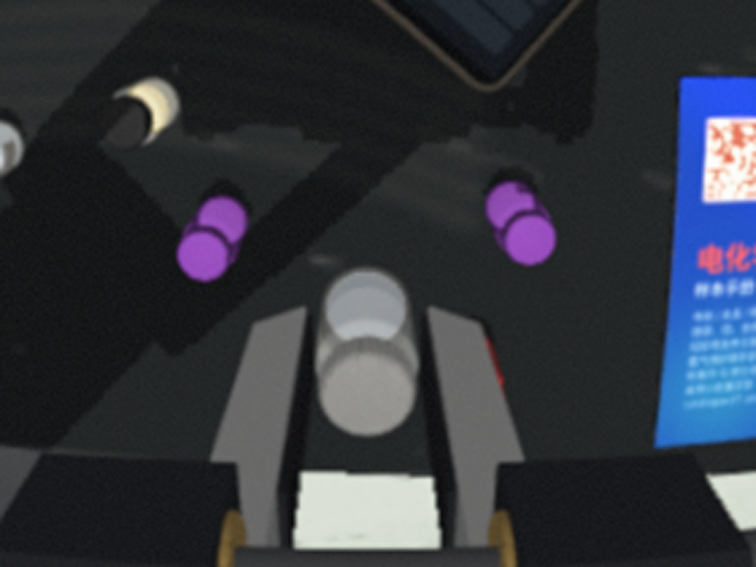

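View pics/s3.png

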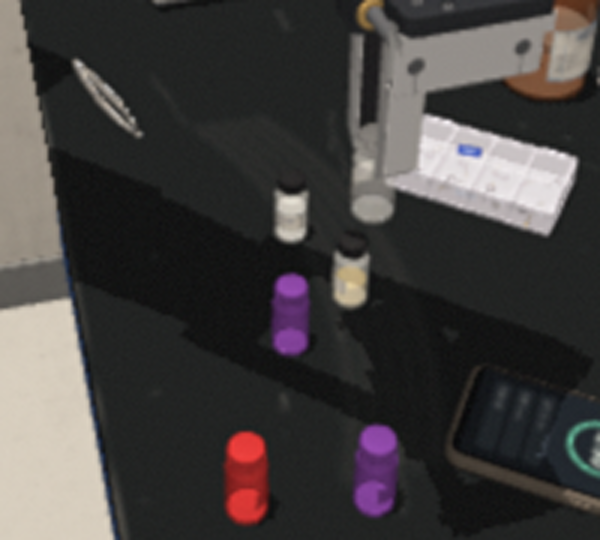

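```bash
python3 - <<'E'
from h import *
o=ld("s");D=lambda x,y:(140+x/2.7-.3,130+y/2.7-.3)
print((wz(o,*D(366.5,388),o[0][2]+.0168)-o[0])*1e3)
E
```

```text
[-0.59001998  0.02294261 16.8       ]
```

Call:
{"fn": "send_rows", "kwargs": {"rows": [0,20,10,0,0,0,0,0,45,5,0,0,0,0,0,60,0,0,0,0,0,0,60,0,0,0,0,0,0,60,0,0,0,0,0,0,60,0,0,0,0,0,0,60,0,0,0,0,0,10,55,0,0,0,0,0]}}

```text
time: 32.05
tool_pos: [0.4418, 0.0661, 0.195]
ee_rot: [3.138, 0.0, -1.521]
wrist_force: [2.1, 0.1, 0.5]
width: 0.0243
```

Call:
{"fn": "send_rows", "kwargs": {"rows": [20,55,0,0,0,0,0,25,50,0,0,0,0,0,30,40,0,0,0,0,0,20,25,0,0,0,0,0,6,2,0,0,0,0,0,0,0,0,0,0,0,0,0,0,0,0,0,0,0,0,0,0,0,0,0,0]}}

```text
time: 33.05
tool_pos: [0.5447, 0.2345, 0.1972]
ee_rot: [-3.141, -0.0, -1.524]
wrist_force: [-0.3, 0.1, -0.5]
width: 0.0239
```

```bash
python3 - <<'E'
from h import *
im=wsnap("t")
cv2.imwrite("pics/t2.png",cv2.resize(im[100:320,140:420],None,fx=2.7,fy=2.7,interpolation=cv2.INTER_CUBIC))
E
```

```text
33.05 [0.54473626 0.234505   0.19721674] [-3.14129349e+00 -6.13452177e-05 -1.52358659e+00] [-0.30963616  0.1096642  -0.51393842] 0.02388134362685403
```

View pics/t2.png

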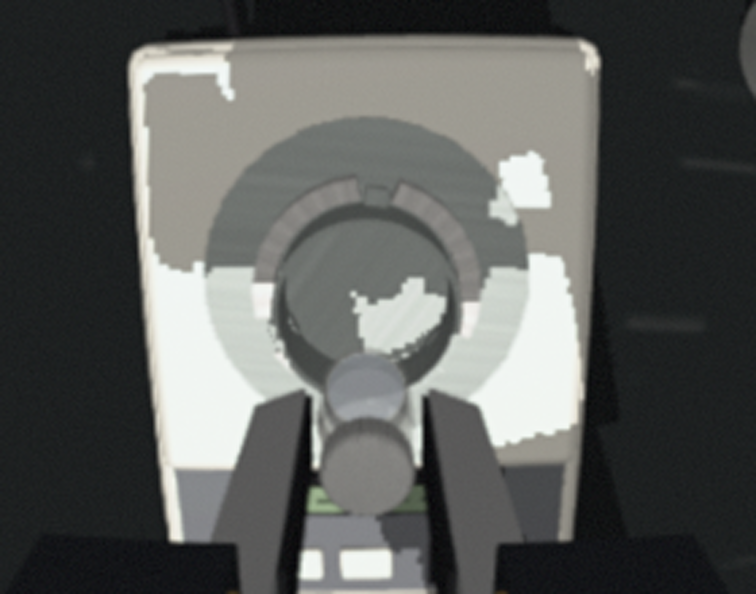

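Call:
{"fn": "send_rows", "kwargs": {"rows": [2.5,0,-10,0,0,0,0,0,0,-20,0,0,0,0,0,0,-20,0,0,0,0,0,0,-15,0,0,0,0,0,0,-4,0,0,0,0,0,0,0,0,0,0,0,0,0,0,0,0,0,0,0,0,0,0,0,0,0]}}

```text
time: 34.1
tool_pos: [0.5481, 0.2355, 0.1288]
ee_rot: [-3.14, 0.0, -1.522]
wrist_force: [-1.1, -0.5, -0.6]
width: 0.0241
```

```bash
python3 - <<'E'
from h import *
im=wsnap("u")
cv2.imwrite("pics/u2.png",cv2.resize(im[100:320,140:420],None,fx=2.7,fy=2.7,interpolation=cv2.INTER_CUBIC))
E
```

```text
34.1 [0.54813695 0.23554355 0.12876824] [-3.13994384e+00  3.95779011e-04 -1.52243873e+00] [-1.0567176  -0.48347004 -0.5940905 ] 0.024060945892045077
```

View pics/u2.png

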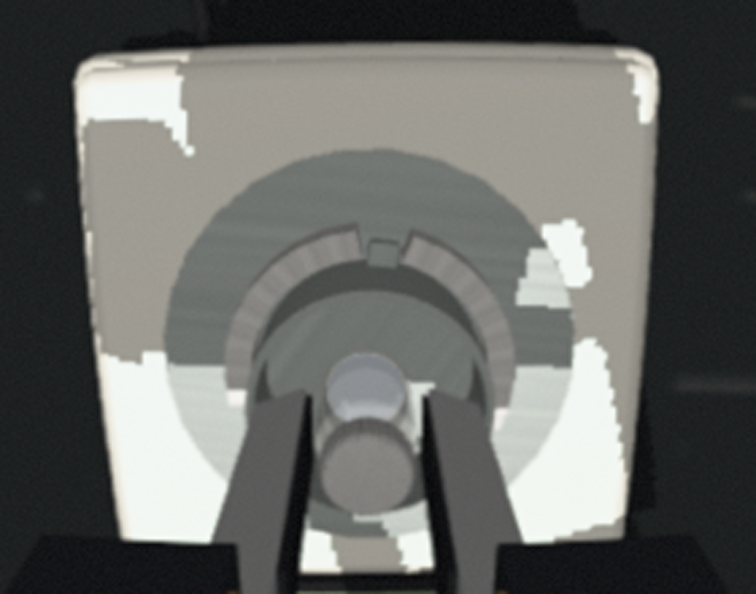

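Call:
{"fn": "send_rows", "kwargs": {"rows": [0,-0.5,-2,0,0,0,0,0,0,-2,0,0,0,0,0,0,-1.5,0,0,0,0,0,0,-0.7,0,0,0,0,0,0,-0.5,0,0,0,0,0,0,0,0,0,0,0,0,0,0,0,0,0,0,0,0,0,0,0,0,0]}}

```text
time: 35.15
tool_pos: [0.5477, 0.2349, 0.1212]
ee_rot: [-3.141, -0.0, -1.522]
wrist_force: [-0.3, 0.8, -0.2]
width: 0.0237
```

Call:
{"fn": "send_rows", "kwargs": {"rows": [0,0,-0.3,0,0,0,0,0,0,0,0,0,0,0,0,0,0,0,0,0,0,0,0,0,0,0,0,0,0,0,0,0,0,0,0,0,0,0,0,0,0,0,0,0,0,0,0,0,0,0,0,0,0,0,0,0]}}

```text
time: 36.15
tool_pos: [0.5476, 0.2349, 0.1208]
ee_rot: [3.142, -0.0, -1.522]
wrist_force: [0.4, 0.4, -0.9]
width: 0.024
```

Call:
{"fn": "send_rows", "kwargs": {"rows": [0,0,-0.3,0,0,0,0,0,0,0,0,0,0,0,0,0,0,0,0,0,0,0,0,0,0,0,0,0,0,0,0,0,0,0,0,0,0,0,0,0,0,0,0,0,0,0,0,0,0,0,0,0,0,0,0,0]}}

```text
time: 37.15
tool_pos: [0.5477, 0.2349, 0.1205]
ee_rot: [3.142, -0.0, -1.522]
wrist_force: [-0.5, 0.3, 0.7]
width: 0.0236
```

Call:
{"fn": "send_rows", "kwargs": {"rows": [0,0,-0.3,0,0,0,0,0,0,0,0,0,0,0,0,0,0,0,0,0,0,0,0,0,0,0,0,0,0,0,0,0,0,0,0,0,0,0,0,0,0,0,0,0,0,0,0,0,0,0,0,0,0,0,0,0]}}

```text
time: 38.15
tool_pos: [0.5477, 0.2348, 0.1202]
ee_rot: [-3.142, -0.0, -1.523]
wrist_force: [0.7, 0.0, -0.3]
width: 0.0242
```

Call:
{"fn": "send_rows", "kwargs": {"rows": [0,0,-0.3,0,0,0,0,0,0,0,0,0,0,0,0,0,0,0,0,0,0,0,0,0,0,0,0,0,0,0,0,0,0,0,0,0,0,0,0,0,0,0,0,0,0,0,0,0,0,0,0,0,0,0,0,0]}}

```text
time: 39.15
tool_pos: [0.5477, 0.2349, 0.12]
ee_rot: [-3.141, -0.0, -1.522]
wrist_force: [-0.8, -0.1, -0.2]
width: 0.024
```

Call:
{"fn": "send_rows", "kwargs": {"rows": [0,0,-0.3,0,0,0,0,0,0,0,0,0,0,0,0,0,0,0,0,0,0,0,0,0,0,0,0,0,0,0,0,0,0,0,0,0,0,0,0,0,0,0,0,0,0,0,0,0,0,0,0,0,0,0,0,0]}}

```text
time: 40.15
tool_pos: [0.5477, 0.2349, 0.1197]
ee_rot: [-3.141, -0.0, -1.522]
wrist_force: [-0.4, 1.1, 2.9]
width: 0.0241
```

Call:
{"fn": "send_rows", "kwargs": {"rows": [0,0,0.2,0,0,0,0,0,0,0,0,0,0,0.3,0,0,0,0,0,0,0.4,0,0,0,0,0,0,0.45,0,0,10,0,0,0,0.45,0,0,30,0,0,0,0.45,0,0,40,0,0,0,0.45,0,0,20,0,0,0,0.45]}}

```text
time: 41.15
tool_pos: [0.5486, 0.2352, 0.2237]
ee_rot: [-3.137, 0.001, -1.522]
wrist_force: [0.2, -0.3, 0.2]
width: 0.0425
```

```bash
python3 - <<'E'
from h import *
from bench import *
im=wsnap("v")
cv2.imwrite("pics/v2.png",cv2.resize(im[100:320,140:420],None,fx=2.7,fy=2.7,interpolation=cv2.INTER_CUBIC))
s=snapshot("side")["color"][:,:,::-1]
cv2.imwrite("pics/v3.png",cv2.resize(s[100:340,220:380],None,fx=2.5,fy=2.5,interpolation=cv2.INTER_CUBIC))
cv2.imwrite("pics/v4.png",cv2.resize(s[120:200,235:335],None,fx=6,fy=6,interpolation=cv2.INTER_CUBIC))
E
```

```text
41.15 [0.5486342  0.23515549 0.22369613] [-3.13661949e+00  1.21995737e-03 -1.52240663e+00] [ 0.18968766 -0.32010868  0.24732494] 0.042453130024201334
```

View pics/v2.png

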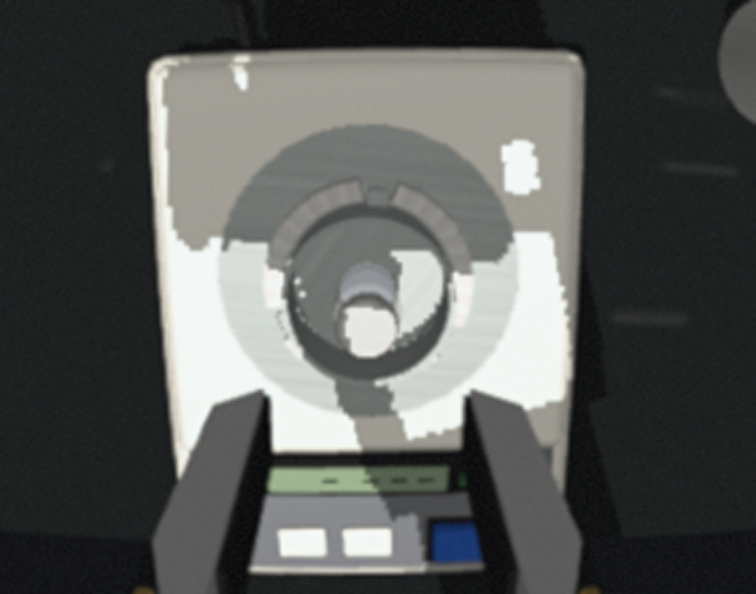

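View pics/v3.png

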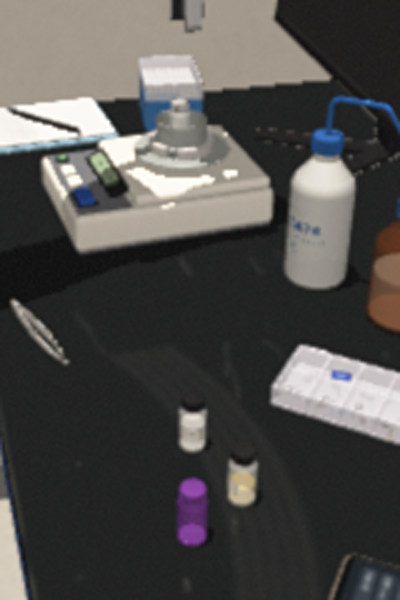

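View pics/v4.png

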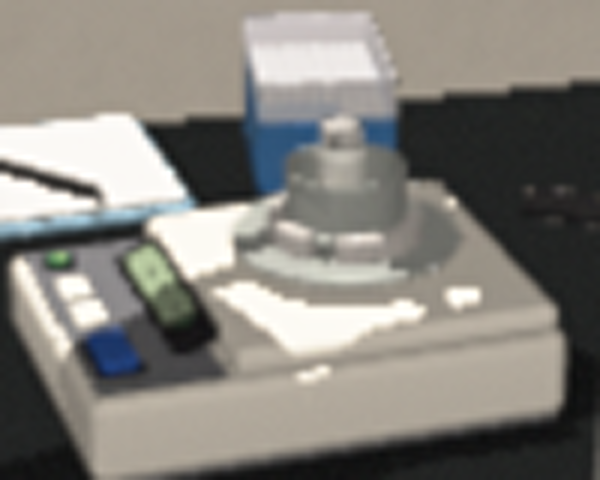

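The vial stands upright in the seated bowl, the key is back up, the black-capped vials at side-view crop (193,425) and (242,478) haven't moved, and the gripper is clear.

```bash
python3 -c "
from bench import *
print(close_job())"
```

```text
the job is handed in; nothing more can be done
None
```

I completed all three steps in the order asked and handed the job in at about 41 s.

- **Bowl:** I set the bowl into the collar. The wrist pictures showed its lugs already within about half a degree of the gaps, so it needed no turning. It went down past the height where it would ride on the collar and sat home, under about 6 N of pressure. I let go, and the picture afterwards shows the lug down in its gap.
- **Tare:** With only the bowl on the pan and nothing touching it, I pressed the tare key down until it stopped moving. The tool tip read 56.2 mm against 56.0 mm expected. The last vertical reading was about 8.5 N, with one more 0.2 mm push after that. I then released the key.
    - I pressed twice. The first press may have overlapped the key's bezel by about 1 mm, so I lifted, shifted and pressed again. Both presses stopped at the same height.
    - Sideways readings during the press reached 3.4 N. The dashes on the display did not change visibly at any time.
- **Vial:** I lowered the grey-capped vial onto the bowl's floor at about 3 N, released it and withdrew upward.

**Last checks:** The vial stands upright in the bowl, the key is up, both black-capped vials stand where they were and the gripper touches nothing.

**Disagreements:** The top camera read about 3 mm off the wrist camera in x and y. I used the wrist camera, whose y reading matched where the bowl moved when gripped. The wrist force reading was noisy by about 1 N, so the first moments of contact were also judged from the tool's height.

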